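# Slide a ware board of cups between two thrown vases into the drying bay

### The job

Push the ware board with the two drying cups along the bench, through the gap between the two tall vases, into the drying bay: leave it in the middle of the empty place between the two parked boards, pointing at the timber rail with its end square up against it. Slide it flat on the bench all the way and never lift it, the cups staying where they stand on it. Touch neither the vases and their bats nor the two cups, do not disturb the parked boards and their pots, and let go of the board at the end.

Things in the scene. Friction and masses are not known exactly. Their poses are not given: they have to be found in the camera images.
- board_center (a point): (All sizes here are in mm.) The ware board to be moved: a plain pine board, 260 long (its x axis) x 64 wide (y) x 22 thick (z), about 0.2 kg, loose, with a drag of a few newtons when it slides, lying flat on the bench to the robot's right, its length roughly along world y. This point is its centre, 11 above the bench. Two loose cups stand on its middle, so only some 65 mm at either end is free to hold; each end can be gripped across the 64 mm width, 24 mm in from the end.
- cup1_center (a point): A raw clay cup, 54 across the rim, 42 at the foot, 46 tall, 90 g, standing loose on the ware board 34 mm from the board's centre on its -x side. The point is its centre, 23 above the board's top.
- cup2_center (a point): The second such cup, 34 mm from the board's centre on its +x side. The point is its centre.
- vase_near: The tall soft-clay vase nearer the robot, 190 tall, stuck on a round plaster bat; fixed. Bat: 120 across, 20 high. Vase: foot 84 across, 115 across at 75 height, belly 136 across at 115 to 135 height, narrow neck. Origin: centre of the bat's underside, on the bench. Its x axis points to the other vase.
- vase_far: The same kind of vase on its bat, 184 tall, same bat and belly; fixed, standing about 210 mm beyond the near one (centre to centre). Between the two bats is a gap of about 90 mm; between the bellies, at 115 to 135 mm height, only about 74 mm. The board and its cups pass through the gap; a hand does not, so the board is pushed in by its rear end as far as the hand can follow and then taken by its front end on the other side. Origin: centre of the bat's underside.
- rail: The timber stop rail of the drying bay at the robot's left, 400 long (its x axis) x 30 x 30, screwed down, rigid. Origin: centre of its underside. Its y axis points away from the bay: the stop face lies at y = -15 mm of this frame.
- berth (a point): The middle of the empty place in the bay: the point where the board's centre comes to lie when its end touches the rail midway between the parked boards, 145 mm before the rail's centre line, 11 above the bench. Axes as the rail's: the board finally lies along this y axis, either end foremost.
- park1_center (a point): A parked pine board nearer the robot, 220 long (x) x 64 wide x 22 thick, loose, its end close to the rail, parallel to the empty place, about 140 mm from its middle line (centre to centre). The point is its centre.
- park2_center (a point): The same on the far side of the empty place, about 140 mm from its middle line. The point is its centre.
- bud1_center (a point): A small bud vase, 50 across, 54 tall, standing loose on the near parked board. The point is its centre.
- bud2_center (a point): A second bud vase on the near parked board. The point is its centre.
- jar1_center (a point): A small lidded jar, 54 across, 49 tall, standing loose on the far parked board. The point is its centre.
- jar2_center (a point): A second lidded jar on the far parked board. The point is its centre.

How it is judged (in metres and radians):
On the way:
1. the board lies half-way through the gap between the vases (x of board_center in the frame of vase_near between 0.07 and 0.14 m and y of board_center in the frame of vase_near between -0.06 and 0.06 m and height (world z) of board_center below 0.021 m), for 0.1 s.
At the end, for the whole second after the job is handed in: The board lies flat in the drying bay with its end within 4 mm of the rail, square to it within 0.05 rad (3 degrees), within 25 mm of the middle of the empty place, at rest and let go; both cups stand upright on it within 20 mm of its middle line and 70 mm of its centre (y of board_center in the frame of berth between -0.004 and 0.006 m and x of board_center in the frame of berth between -0.025 and 0.025 m and angle between the x axis of board_center and the y axis of berth, either way round below 0.05 rad and height (world z) of board_center below 0.016 m and linear speed of board below 0.01 m/s and angle between each of cup1_center, cup2_center's own z axis and vertical below 0.1 rad and z of cup1_center in the frame of board_center between 0.028 and 0.042 m and y of cup1_center in the frame of board_center between -0.02 and 0.02 m and horizontal distance between each of cup1_center, cup2_center and board_center below 0.07 m and z of cup2_center in the frame of board_center between 0.028 and 0.042 m and y of cup2_center in the frame of board_center between -0.02 and 0.02 m); the robot touches nothing.
It fails at once if the near vase or its bat is touched (contact force between vase_near and anything else above 0.3 N).
It fails at once if the far vase or its bat is touched (contact force between vase_far and anything else above 0.3 N).
It fails at once if the board is lifted off the bench (10 mm) or tipped (height (world z) of board_center above 0.021 m or angle between board_center's own z axis and vertical above 0.12 rad).
It fails at once if the robot touches a cup, or a cup tips or slips from its place on the board (25 mm) (contact force between any of the arm, the fingers and cup1 above 0.5 N or contact force between any of the arm, the fingers and cup2 above 0.5 N or angle between any of cup1_center, cup2_center's own z axis and vertical above 0.3 rad or horizontal distance between any of cup1_center, cup2_center and board_center above 0.062 m).
It fails at once if a parked board or a pot on it is shifted more than 10 mm (distance of any of park1_center, park2_center, bud1_center, bud2_center, jar1_center, jar2_center from where it was at the start of the episode above 0.01 m).
It also fails if it takes over 64 s, if anything falls off the work surface, if the arm or the gripper's body presses on something with over 40 N, if the wrist force passes 120 N, or if a joint passes its speed limit or range.

### The arm

A 7-joint arm with a two-finger parallel gripper is mounted at the origin on the work surface. World frame = base frame: x ahead of the robot, y to its left, z up, the work surface at z = 0. Lengths are in m, angles in degrees, forces in N, time in s.
With the tool pointing down it reaches from about 0.4 to 0.875 m from the base axis. Payload 6.5 kg.
Tool frame: the origin (TCP) lies at the very end of the fingers, on their centre line; the grasp point (between the pads) lies 19 mm behind it; y points along the fingers, x is the direction in which the jaws open and shut, and the axes are right-handed (so a half turn about y gives the same grasp; the last joint's range is limited). The gripper opens to 85 mm and grips with 20 to 120 N. Pads are 22 mm wide; open, the fingers measure 114 mm over their backs; the gripper's body (76 mm by 85 mm) begins 54 mm behind the grasp point. The pads swing forward as they close: fully open they stand 13 mm farther back than shut.
Start: joints at [63.186, 30.733, -0.252, 88.115, 0.149, 61.152, -4.079], TCP at [0.254, -0.598, 0.231] pointing down, gripper open.
Joint ranges: [-154.64, 154.64], [-21.42, 123.67], [-72.66, 72.17], [13.99, 137.28], [-74.86, 254.86], [10.95, 109.41], [-158.01, 158.01]. Speed limits (degrees/s): [136.94, 136.94, 180, 180, 180, 180, 180].

### API

Orientations are given as a 3x3 rotation matrix whose columns are the frame's x, y, z axes.
In Python, from rig import telemetry, viewer, arm gives the robot as it stands. The module is installed in compiled form; this text tells all that it offers.
- The arm moves only by the tool arm_command, never from a script. Its argument "moves" is a list of rows, each an object of numbers: "dx", "dy", "dz": the shift along the tool's x, y, z in cm; "spin": the turn about the tool's y in rad. A call has 1 to 20 rows; each row is the pose to reach, as a shift and turn from the pose commanded when the call began, along the tool's axes at that moment; what a row does not reach only later rows make up. A row lasts 1/8 s, in which the tool goes at most 62.5 mm and 10.7 degrees, less where a joint would pass 70% of its speed; a pose out of reach is approached as far as the arm can. A call with a gripper value outside its range is refused whole. "fingers" is the finger opening in cm, from 0 to 8.54, set as the call begins (left out, the last holds). The fingers move at their own pace and stop on an object; the grip force is fixed at half the most. Time passes only in rows, so rows that repeat a pose let the fingers close. It gives the time, the measured TCP pose, the force and the opening at its end, in the units of the state.
- telemetry.observe(): the state, without advancing time (a new reading comes with each control period).
- viewer.capture(name): name is "side" or "top" or "wrist"; returns the picture (400x640x3 uint8, red, green, blue); there is no depth.
- viewer.calibration(name): a dict with "intrinsics" (3x3 intrinsics, pixels), "rvec" (rotation vector, rad) and "tvec" (3), from world to camera coordinates, as OpenCV has them; the wrist camera has in their place "mount" (4x4, takes a point from camera to tool coordinates, whose origin is the TCP and whose axes are the tool frame's). Camera axes: x right, y down, z forward; pixel columns grow to the right and rows downward; lengths in m; the calibration is good to about 2 mm. The wrist camera is an equidistant fisheye: a pixel r from the principal point sees the ray r / f radians off the axis. A picture is of the moment at which its call begins: read the wrist's pose just before it. calibration takes no time and is no camera call.
- arm.finish_job(): hands the job in, once; it reports no verdict.
The state is a dict: "time_s": time; "q": joint angles; "joint_velocities": joint speeds; "tau": joint torques, N m; "ee_pos": TCP position; "tcp_rot": TCP orientation; "wrist_force": force on the tool from outside, world axes, zero at the start; "wrist_torque": the same for the moment, N m; "opening": opening from 0.0 (shut) to 1.0 (fully open).
Only numpy, scipy, OpenCV 4.12 (cv2) and the standard library are available. Lean on these libraries where they do the work, as an engineer would, in place of code of your own. Each camera call takes 0.05 s, during which the arm holds its last target.

## Working session

There is one attempt and no reset: what is moved stays moved. The work goes in short steps, Python scripts to look and compute and a tool call to move; the robot and the scene stay as the last step left them, time stands still between calls to the robot, and variables do not carry over. Pictures are saved under pics/ and viewed, and the job is handed in when it is done.

Besides the shell and the picture viewer there is one more tool, called after "Emit:" by a JSON object that holds its "op" and its "data". arm_command: Moves the arm, as the interface text tells. Its arguments: {"type":"object","properties":{"moves":{"type":"array"},"fingers":{"type":"number"}},"required":["moves"]}

```bash
mkdir -p pics; ls; cat > h.py <<'E'
import numpy as np, cv2
from rig import telemetry, viewer, arm
def snap(n,f):
    s=telemetry.observe(); im=viewer.capture(n); cv2.imwrite('pics/'+f,im[:,:,::-1]); return s,im
def cam(n):
    c=viewer.calibration(n); R=cv2.Rodrigues(np.array(c['rvec'],float))[0]; t=np.array(c['tvec'],float).ravel(); return np.array(c['intrinsics'],float),R,t
def ray(n,uv):
    K,R,t=cam(n); d=R.T@np.linalg.inv(K)@np.array([uv[0],uv[1],1.]); return -R.T@t,d
def onz(n,uv,z):
    o,d=ray(n,uv); return o+d*(z-o[2])/d[2]
def proj(n,P):
    K,R,t=cam(n); p=K@(R@np.array(P,float)+t); return p[:2]/p[2]
E
python3 - <<'E'
from h import *
s,_=snap('top','top0.png'); snap('side','side0.png'); snap('wrist','wrist0.png')
print(s)
for n in('top','side'):
    K,R,t=cam(n);print(n,K,-R.T@t,R)
print(viewer.calibration('wrist'))
E
```

```text
pics
{'time_s': 0.0, 'q': array([63.1847849 , 30.77880836, -0.25539748, 88.17155705,  0.1503703 ,
       61.15132537, -4.08018959]), 'joint_velocities': array([-0.00877366,  0.01808667, -0.00625362, -0.03537547, -0.01275904,
        0.0785484 ,  0.02762553]), 'tau': array([ 7.91562024e-05, -5.83403385e+01,  1.04852110e+00, -2.59103841e+01,
        1.23124159e-02,  9.49010951e-03,  2.84008559e-05]), 'ee_pos': array([ 0.2539439 , -0.59764646,  0.23039224]), 'tcp_rot': array([[ 3.91167931e-01, -8.19862887e-04,  9.20318954e-01],
       [-9.20317630e-01,  1.56765307e-03,  3.91168765e-01],
       [-1.76344559e-03, -9.99998435e-01, -1.41318661e-04]]), 'wrist_force': array([-0.79110372, -1.00856103, -1.11605009]), 'wrist_torque': array([ 0.03998679,  0.05371678, -0.01520931]), 'opening': 0.9971402578195993}
top [[362.73263823   0.         326.89218899]
 [  0.         362.73263823 202.95347211]
 [  0.           0.           1.        ]] [0.28929842 0.05693605 1.04594048] [[ 0.11311079 -0.99357927  0.00248505]
 [-0.97164276 -0.1111355  -0.20870854]
 [ 0.20764465  0.02119261 -0.97797473]]
side [[415.67245414   0.         323.17923099]
 [  0.         415.67245414 201.22299035]
 [  0.           0.           1.        ]] [-0.12775507  0.67956521  0.60143401] [[-0.68355333 -0.72985047 -0.00855244]
 [-0.37734965  0.36339433 -0.85179329]
 [ 0.62478964 -0.57901888 -0.52380822]]
{'intrinsics': array([[309.70691629,   0.        , 321.11777324],
       [  0.        , 309.70691629, 200.02298096],
       [  0.        ,   0.        ,   1.        ]]), 'mount': array([[ 9.99999923e-01, -2.89499231e-04,  2.65522126e-04,
         2.10264394e-04],
       [-3.44707964e-04, -3.22546807e-01,  9.46553453e-01,
        -1.42947036e-01],
       [-1.88383182e-04, -9.46553471e-01, -3.22546881e-01,
         8.30886031e-02],
       [ 0.00000000e+00,  0.00000000e+00,  0.00000000e+00,
         1.00000000e+00]])}
```

View pics/top0.png

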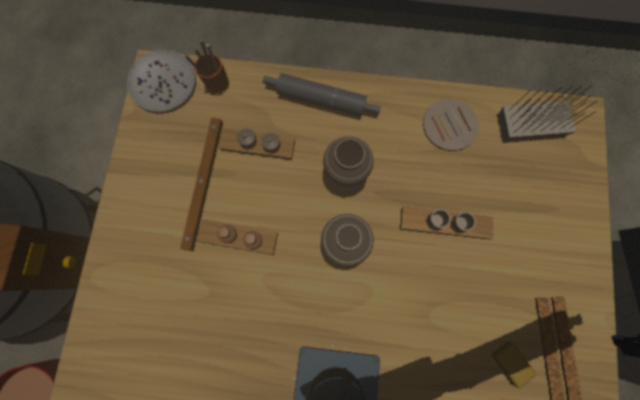

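View pics/side0.png

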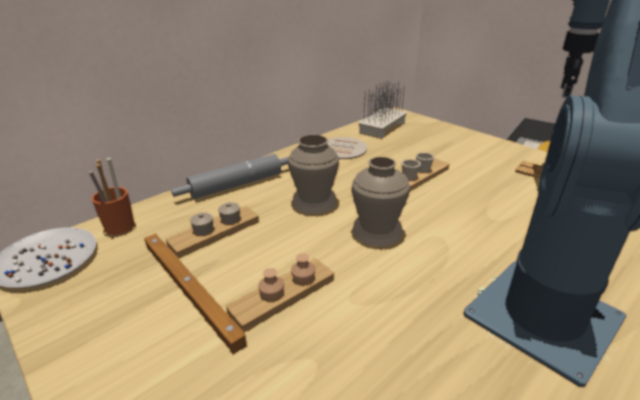

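View pics/wrist0.png

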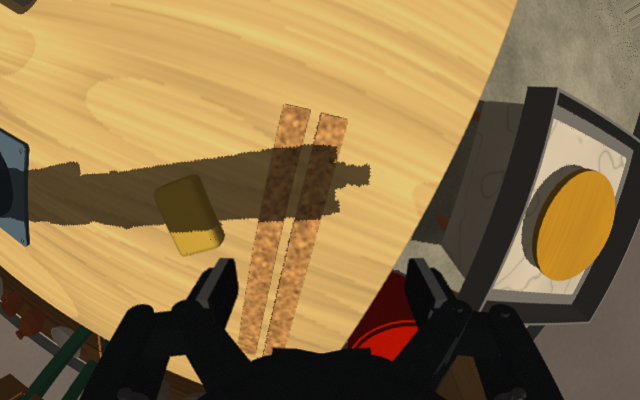

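```bash
python3 - <<'E'
from h import *
im=cv2.imread('pics/top0.png')
c=im[100:285,170:510]; cv2.imwrite('pics/topc.png',cv2.resize(c[:,:170],None,fx=3.2,fy=3.2,interpolation=cv2.INTER_CUBIC)); cv2.imwrite('pics/topd.png',cv2.resize(c[:,130:],None,fx=3.2,fy=3.2,interpolation=cv2.INTER_CUBIC))
print(proj('top',[.254,-.598,.23]))
for uv in [(402,207),(403,233),(493,213),(491,238)]: print(onz('top',uv,.022))
for uv in [(347,163),(347,240)]: print(onz('top',uv,.12))
E
```

```text
[627.96024739 332.48385063]
[ 0.51944859 -0.13721444  0.022     ]
[ 0.44462007 -0.14531533  0.022     ]
[ 0.53160792 -0.39831636  0.022     ]
[ 0.45869281 -0.39398214  0.022     ]
[0.60051923 0.03594674 0.12      ]
[0.39557463 0.01501452 0.12      ]
```

View pics/topc.png

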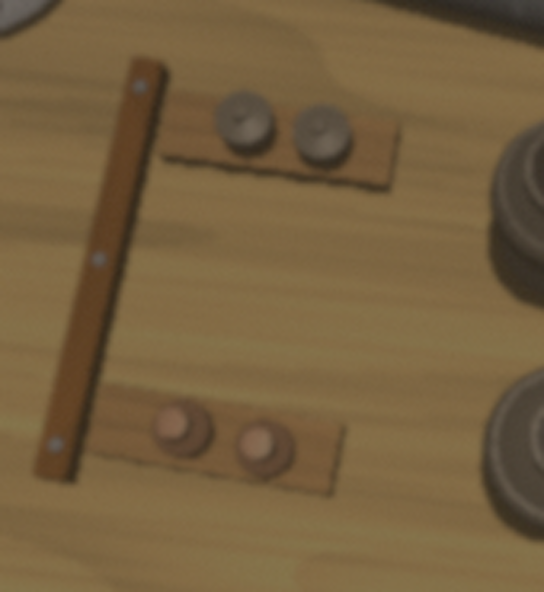

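View pics/topd.png

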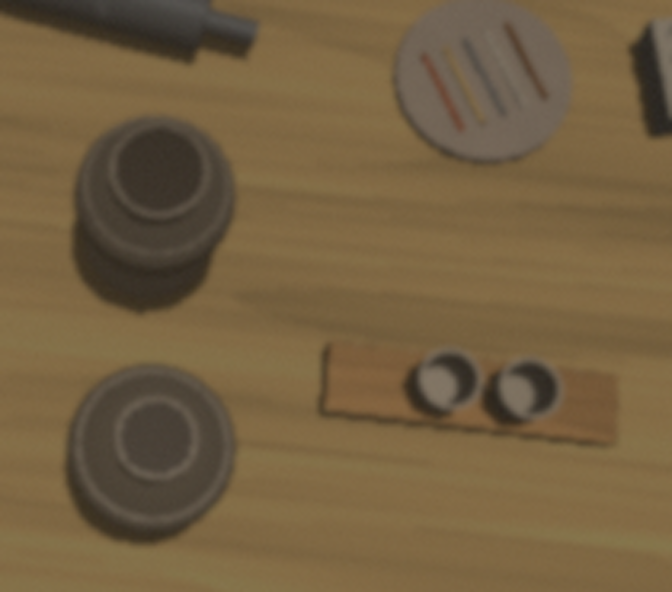

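```bash
python3 - <<'E'
from h import *
D=lambda x,y:(300+x/3.2-.35,100+y/3.2-.35)
C=lambda x,y:(170+x/3.2-.35,100+y/3.2-.35)
def p(n,uv,z): 
    r=onz('top',uv,z); print(n,r.round(4)); return r[:2]
b=[p('b',D(*q),.022) for q in[(330,343),(325,409),(618,372),(616,438)]]
b=np.array(b); print('len',np.linalg.norm(b[0]-b[2]),np.linalg.norm(b[1]-b[3]),'w',np.linalg.norm(b[0]-b[1]),np.linalg.norm(b[2]-b[3]),b.mean(0))
r=[p('screw',C(*q),.03) for q in[(140,86),(99,259),(56,444)]]
rc=[p('railc',C(*q),.03) for q in[(138,58),(166,66),(37,475),(74,481)]]
print(np.linalg.norm(rc[0]-rc[2]),np.linalg.norm(rc[1]-rc[3]),np.linalg.norm(rc[0]-rc[1]),np.mean(rc,0))
n=p('near rim',D(157,438),.19);f=p('far rim',D(160,169),.184);print(np.linalg.norm(n-f))
p('nb',D(152,447),.125);p('fb',D(155,193),.125)
for q in[(166,92),(400,125),(163,157),(390,187)]:p('p2',C(*q),.022)
for q in[(100,383),(344,425),(90,453),(332,494)]:p('p1',C(*q),.022)
for q in[(245,115),(323,130),(180,422),(260,443)]: p('pots',C(*q),.065)
for q in[(449,380),(528,387)]:p('cups',D(*q),.068)
E
```

```text
b [ 0.5202 -0.1394  0.022 ]
b [ 0.4599 -0.1392  0.022 ]
b [ 0.523  -0.3978  0.022 ]
b [ 0.4633 -0.3971  0.022 ]
len 0.2584422015872334 0.2580111065673161 w 0.0603207480006348 0.05977827872963005 [ 0.49158735 -0.26838141]
screw [0.699  0.4433 0.03  ]
screw [0.5293 0.4503 0.03  ]
screw [0.3596 0.4566 0.03  ]
railc [0.7266 0.4502 0.03  ]
railc [0.7216 0.4226 0.03  ]
railc [0.3311 0.4678 0.03  ]
railc [0.3296 0.4348 0.03  ]
0.39595025078936896 0.39224379024349887 0.028014319301792302 [0.52723537 0.443844  ]
near rim [0.3962 0.015  0.19  ]
far rim [0.6073 0.0336 0.184 ]
0.2118914356481155
nb [0.3967 0.015  0.125 ]
fb [0.6076 0.034  0.125 ]
p2 [0.6991 0.4209 0.022 ]
p2 [0.6915 0.1975 0.022 ]
p2 [0.6349 0.4125 0.022 ]
p2 [0.6299 0.1987 0.022 ]
p1 [0.4183 0.4313 0.022 ]
p1 [0.4056 0.2096 0.022 ]
p1 [0.3557 0.4284 0.022 ]
p1 [0.3443 0.2115 0.022 ]
pots [0.6681 0.3313 0.065 ]
pots [0.662  0.2595 0.065 ]
pots [0.3875 0.3419 0.065 ]
pots [0.3775 0.2716 0.065 ]
cups [ 0.4892 -0.2339  0.068 ]
cups [ 0.4908 -0.3012  0.068 ]
```

Emit:
{"op": "arm_command", "data": {"moves": [{"dx": -0.5, "dz": 1.5, "spin": -0.06}, {"dx": -1.7, "dz": 4.6, "spin": -0.18}, {"dx": -3.2, "dz": 8.6, "spin": -0.34}, {"dx": -4.8, "dz": 13.2, "spin": -0.52}, {"dx": -6.5, "dz": 17.8, "spin": -0.69}, {"dx": -8.1, "dz": 22.4, "spin": -0.86}, {"dx": -9.5, "dz": 26.2, "spin": -1.01}, {"dx": -10.6, "dz": 29.2, "spin": -1.13}, {"dx": -11.2, "dz": 30.7, "spin": -1.18}, {"dx": -11.2, "dz": 30.7, "spin": -1.18}, {"dx": -11.2, "dz": 30.7, "spin": -1.18}], "fingers": 8.54}}

```text
validation failed for argument at $.mo...
```

Emit:
{"op": "arm_command", "data": {"moves": [{"dx": -0.5, "dy": 0, "dz": 1.5, "spin": -0.06}, {"dx": -1.7, "dy": 0, "dz": 4.6, "spin": -0.18}, {"dx": -3.2, "dy": 0, "dz": 8.6, "spin": -0.34}, {"dx": -4.8, "dy": 0, "dz": 13.2, "spin": -0.52}, {"dx": -6.5, "dy": 0, "dz": 17.8, "spin": -0.69}, {"dx": -8.1, "dy": 0, "dz": 22.4, "spin": -0.86}, {"dx": -9.5, "dy": 0, "dz": 26.2, "spin": -1.01}, {"dx": -10.6, "dy": 0, "dz": 29.2, "spin": -1.13}, {"dx": -11.2, "dy": 0, "dz": 30.7, "spin": -1.18}, {"dx": -11.2, "dy": 0, "dz": 30.7, "spin": -1.18}, {"dx": -11.2, "dy": 0, "dz": 30.7, "spin": -1.18}], "fingers": 8.54}}

```text
time_s: 1.52
ee_pos: [0.4916, -0.3765, 0.2312]
tcp_rot: [[1.0, -0.001, -0.008], [0.008, -0.001, 1.0], [-0.001, -1.0, -0.001]]
wrist_force: [-0.3, 0.0, 0.2]
opening: 1.001
```

```bash
cat >> h.py <<'E'
def wray(s,uv):
    c=viewer.calibration('wrist'); K=np.array(c['intrinsics']); M=np.array(c['mount'])
    v=np.array([(uv[0]-K[0,2]),(uv[1]-K[1,2])]); r=np.hypot(*v); th=r/K[0,0]
    d=np.r_[v/r*np.sin(th),np.cos(th)]
    R=s['tcp_rot']; o=s['ee_pos']+R@M[:3,3]; return o,R@M[:3,:3]@d
def wonz(s,uv,z):
    o,d=wray(s,uv); return o+d*(z-o[2])/d[2]
E
python3 - <<'E'
from h import *
import pickle
s,_=snap('wrist','w1.png'); print(s['q'],s['ee_pos']); pickle.dump(s,open('s1.pkl','wb'))
snap('top','top1.png')
E
```

```text
[ 46.86991337  29.065793   -19.07209725  92.1817192   10.58879133
  60.55750566  25.26293678] [ 0.49162617 -0.37652843  0.23116691]
```

View pics/w1.png

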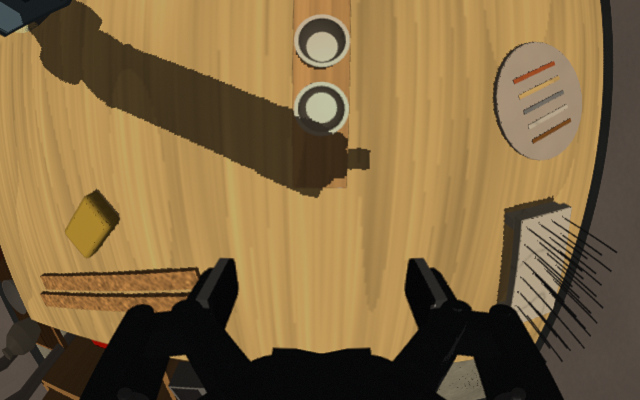

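View pics/top1.png

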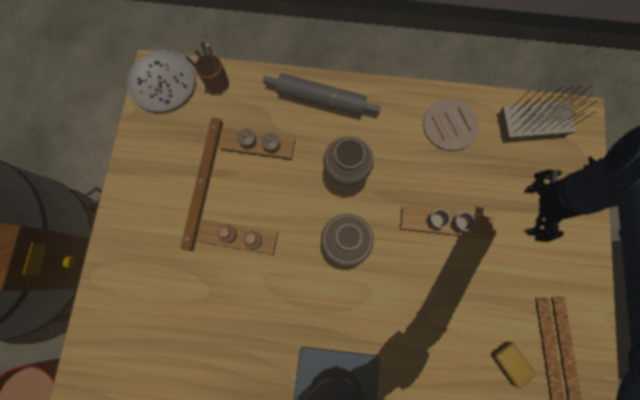

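```bash
python3 - <<'E'
from h import *
import pickle
s=pickle.load(open('s1.pkl','rb'))
for uv in[(294.5,187),(347.5,187),(293,5),(348,5),(293,80),(349,80)]: print(uv,wonz(s,uv,.022).round(4))
for uv in[(321,108),(321.5,41)]: print('cup',wonz(s,uv,.068).round(4))
E
```

```text
(294.5, 187) [ 0.46   -0.3978  0.022 ]
(347.5, 187) [ 0.523  -0.3973  0.022 ]
(293, 5) [ 0.4586 -0.1842  0.022 ]
(348, 5) [ 0.52   -0.1838  0.022 ]
(293, 80) [ 0.4594 -0.273   0.022 ]
(349, 80) [ 0.5217 -0.2725  0.022 ]
cup [ 0.4908 -0.3034  0.068 ]
cup [ 0.4908 -0.2366  0.068 ]
```

Emit:
{"op": "arm_command", "data": {"moves": [{"dx": 0, "dy": 2, "dz": 0.1, "spin": 0}, {"dx": 0, "dy": 6, "dz": 0.3, "spin": 0}, {"dx": 0, "dy": 11, "dz": 0.3, "spin": 0}, {"dx": 0, "dy": 16, "dz": 0.3, "spin": 0}, {"dx": 0, "dy": 20, "dz": 0.3, "spin": 0}, {"dx": 0, "dy": 22, "dz": 0.3, "spin": 0}, {"dx": 0, "dy": 22.7, "dz": 0.3, "spin": 0}, {"dx": 0, "dy": 22.7, "dz": 0.3, "spin": 0}], "fingers": 8.54}}

```text
time_s: 2.62
ee_pos: [0.4935, -0.3727, 0.0051]
tcp_rot: [[1.0, 0.001, -0.011], [0.011, -0.001, 1.0], [0.001, -1.0, -0.001]]
wrist_force: [-0.4, 0.4, 0.7]
opening: 1.0
```

```bash
python3 - <<'E'
from h import *
s,_=snap('wrist','w2.png'); print(s['q'],s['ee_pos'],s['wrist_force'])
E
```

```text
[ 43.24862183  46.0602933  -14.562331    98.71646274  17.37313847
  37.36055117  19.68602449] [ 0.49345475 -0.37270125  0.00514432] [-0.41383663  0.4239507   0.72901627]
```

View pics/w2.png

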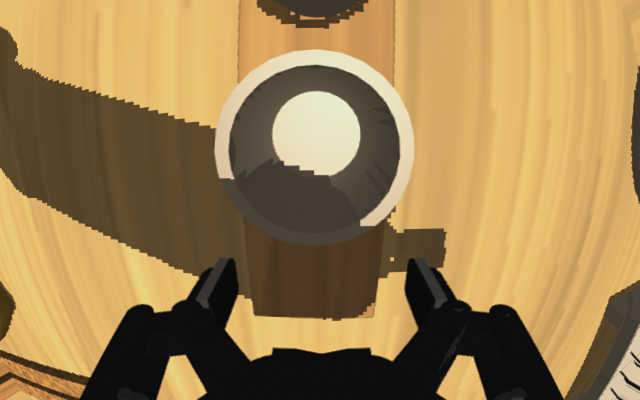

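Emit:
{"op": "arm_command", "data": {"moves": [{"dx": -0.2, "dy": 0.2, "dz": 0, "spin": 0}, {"dx": -0.2, "dy": 0.2, "dz": 0, "spin": 0}, {"dx": -0.2, "dy": 0.2, "dz": 0, "spin": 0}], "fingers": 8.54}}

```text
time_s: 3.05
ee_pos: [0.491, -0.3723, 0.0027]
tcp_rot: [[1.0, 0.0, -0.011], [0.011, -0.0, 1.0], [0.0, -1.0, -0.0]]
wrist_force: [-0.7, -0.6, 0.6]
opening: 1.003
```

Emit:
{"op": "arm_command", "data": {"moves": [{"dx": 0, "dy": 0, "dz": 0, "spin": 0}, {"dx": 0, "dy": 0, "dz": 0, "spin": 0}, {"dx": 0, "dy": 0, "dz": 0, "spin": 0}, {"dx": 0, "dy": 0, "dz": 0, "spin": 0}, {"dx": 0, "dy": 0, "dz": 0, "spin": 0}], "fingers": 5.0}}

```text
time_s: 3.68
ee_pos: [0.4911, -0.3722, 0.0028]
tcp_rot: [[1.0, 0.0, -0.011], [0.011, -0.0, 1.0], [0.0, -1.0, -0.0]]
wrist_force: [-2.4, 0.9, 5.1]
opening: 0.732
```

Emit:
{"op": "arm_command", "data": {"moves": [{"dx": 0.04, "dy": 0, "dz": 0.1, "spin": -0.001}, {"dx": 0.15, "dy": 0, "dz": 0.4, "spin": -0.003}, {"dx": 0.34, "dy": 0, "dz": 0.9, "spin": -0.007}, {"dx": 0.56, "dy": 0, "dz": 1.5, "spin": -0.011}, {"dx": 0.82, "dy": 0, "dz": 2.2, "spin": -0.017}, {"dx": 1.08, "dy": 0, "dz": 2.9, "spin": -0.022}, {"dx": 1.34, "dy": 0, "dz": 3.6, "spin": -0.028}, {"dx": 1.6, "dy": 0, "dz": 4.3, "spin": -0.033}, {"dx": 1.87, "dy": 0, "dz": 5.0, "spin": -0.038}, {"dx": 2.13, "dy": 0, "dz": 5.7, "spin": -0.044}, {"dx": 2.39, "dy": 0, "dz": 6.4, "spin": -0.049}, {"dx": 2.65, "dy": 0, "dz": 7.1, "spin": -0.054}, {"dx": 2.91, "dy": 0, "dz": 7.8, "spin": -0.06}, {"dx": 3.17, "dy": 0, "dz": 8.5, "spin": -0.065}, {"dx": 3.4, "dy": 0, "dz": 9.1, "spin": -0.07}, {"dx": 3.6, "dy": 0, "dz": 9.6, "spin": -0.074}, {"dx": 3.74, "dy": 0, "dz": 10.0, "spin": -0.077}, {"dx": 3.81, "dy": 0, "dz": 10.2, "spin": -0.078}, {"dx": 3.81, "dy": 0, "dz": 10.2, "spin": -0.078}], "fingers": 5.0}}

```text
time_s: 6.05
ee_pos: [0.5283, -0.2705, 0.0028]
tcp_rot: [[0.996, 0.001, -0.089], [0.089, -0.001, 0.996], [0.001, -1.0, -0.002]]
wrist_force: [-1.3, -3.9, 7.1]
opening: 0.732
```

```bash
python3 - <<'E'
from h import *
import pickle
s,_=snap('wrist','w3.png'); pickle.dump(s,open('s3.pkl','wb')); print(s['ee_pos'],s['wrist_force'])
s,im=snap('top','top3.png'); cv2.imwrite('pics/top3c.png',cv2.resize(im[100:285,300:510,::-1],None,fx=3.2,fy=3.2,interpolation=cv2.INTER_CUBIC))
E
```

```text
[ 0.52825956 -0.27049955  0.00277024] [-1.33334865 -3.94805375  7.09438715]
```

View pics/w3.png

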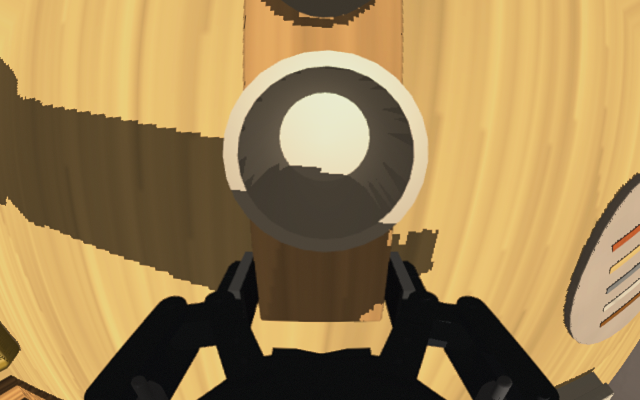

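View pics/top3c.png

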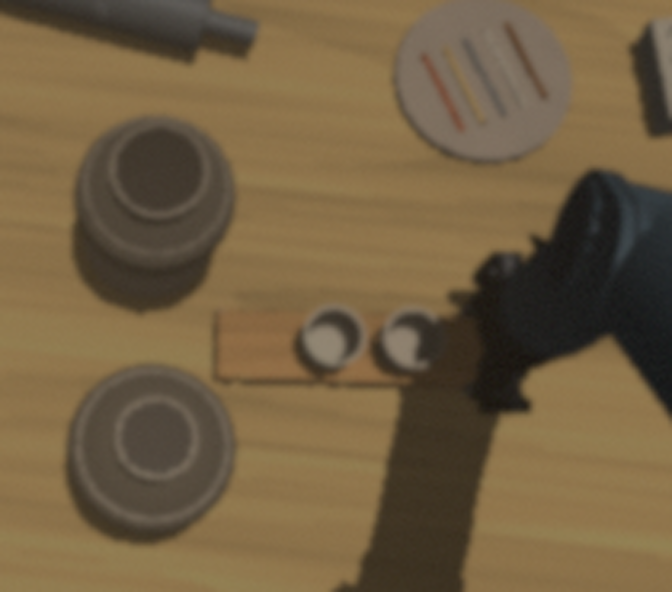

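```bash
python3 - <<'E'
from h import *
import pickle
D=lambda x,y:(300+x/3.2-.35,100+y/3.2-.35)
a=onz('top',D(219,310),.022);b=onz('top',D(217,379),.022);print(a,b,(a+b)/2)
c=onz('top',D(450,318),.022);d=onz('top',D(400,383),.022);print(c,d)
s=pickle.load(open('s3.pkl','rb'))
for uv in[(244,5),(403,5),(260.5,319),(382,321)]: print(wonz(s,uv,.022).round(4))
for uv in[(326,147)]: print(wonz(s,uv,.068).round(4))
n=np.array([.3965,.015]);f=np.array([.6075,.034]);m=(n+f)/2;ex=(f-n)/np.linalg.norm(f-n);ey=np.array([-ex[1],ex[0]])
fr=((a+b)/2)[:2]-m;print('front in gap frame',fr@ex,fr@ey)
t=s['ee_pos'][:2]-m;print('tcp',t@ex,t@ey)
E
```

```text
[ 0.53919866 -0.03734064  0.022     ] [ 0.47589528 -0.04123514  0.022     ] [ 0.50754697 -0.03928789  0.022     ]
[ 0.55556506 -0.24572479  0.022     ] [ 0.49086396 -0.20415205  0.022     ]
[ 0.4867 -0.1508  0.022 ]
[ 0.5499 -0.1449  0.022 ]
[ 0.4989 -0.2983  0.022 ]
[ 0.5626 -0.2941  0.022 ]
[ 0.5232 -0.2     0.068 ]
front in gap frame -0.00019617311977918484 -0.06402831532966542
tcp -0.0003031503193887952 -0.296165842800827
```

Emit:
{"op": "arm_command", "data": {"moves": [{"dx": 0, "dy": 0, "dz": 0.1, "spin": 0}, {"dx": 0, "dy": 0, "dz": 0.4, "spin": 0}, {"dx": 0, "dy": 0, "dz": 0.9, "spin": 0}, {"dx": 0, "dy": 0, "dz": 1.6, "spin": 0}, {"dx": 0, "dy": 0, "dz": 2.4, "spin": 0}, {"dx": 0, "dy": 0, "dz": 3.2, "spin": 0}, {"dx": 0, "dy": 0, "dz": 4.0, "spin": 0}, {"dx": 0, "dy": 0, "dz": 4.8, "spin": 0}, {"dx": 0, "dy": 0, "dz": 5.6, "spin": 0}, {"dx": 0, "dy": 0, "dz": 6.4, "spin": 0}, {"dx": 0, "dy": 0, "dz": 7.2, "spin": 0}, {"dx": 0, "dy": 0, "dz": 8.0, "spin": 0}, {"dx": 0, "dy": 0, "dz": 8.8, "spin": 0}, {"dx": 0, "dy": 0, "dz": 9.6, "spin": 0}, {"dx": 0, "dy": 0, "dz": 10.4, "spin": 0}, {"dx": 0, "dy": 0, "dz": 11.2, "spin": 0}, {"dx": 0, "dy": 0, "dz": 11.9, "spin": 0}, {"dx": 0, "dy": 0, "dz": 12.4, "spin": 0}, {"dx": 0, "dy": 0, "dz": 12.7, "spin": 0}, {"dx": 0, "dy": 0, "dz": 12.8, "spin": 0}], "fingers": 5.0}}

```text
time_s: 8.65
ee_pos: [0.5171, -0.1429, 0.0027]
tcp_rot: [[0.996, 0.001, -0.089], [0.089, -0.001, 0.996], [0.001, -1.0, -0.001]]
wrist_force: [0.8, -5.5, 5.5]
opening: 0.735
```

```bash
python3 - <<'E'
from h import *
import pickle
s,_=snap('wrist','w4.png'); pickle.dump(s,open('s4.pkl','wb')); print(s['ee_pos'],s['wrist_force'],s['q'])
s,im=snap('top','top4.png'); cv2.imwrite('pics/top4c.png',cv2.resize(im[100:285,300:510,::-1],None,fx=3.2,fy=3.2,interpolation=cv2.INTER_CUBIC))
snap('side','side4.png')
E
```

```text
[ 0.51710573 -0.14289003  0.00273541] [ 0.76119903 -5.49629703  5.45134362] [ 2.10700297e+01  4.10552281e+01 -1.35210983e+01  1.11282081e+02
  1.82177673e+01  2.96326795e+01 -6.35667342e-02]
```

View pics/w4.png

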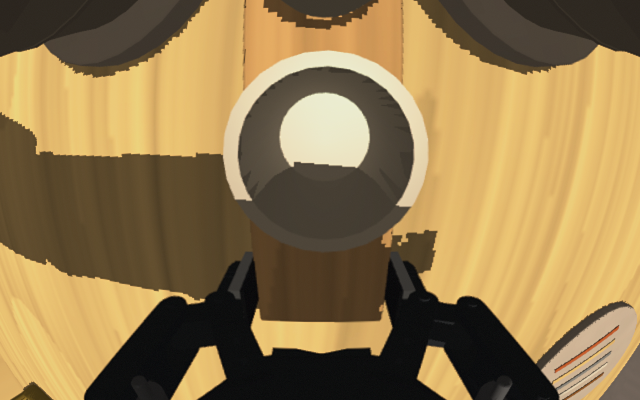

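View pics/top4c.png

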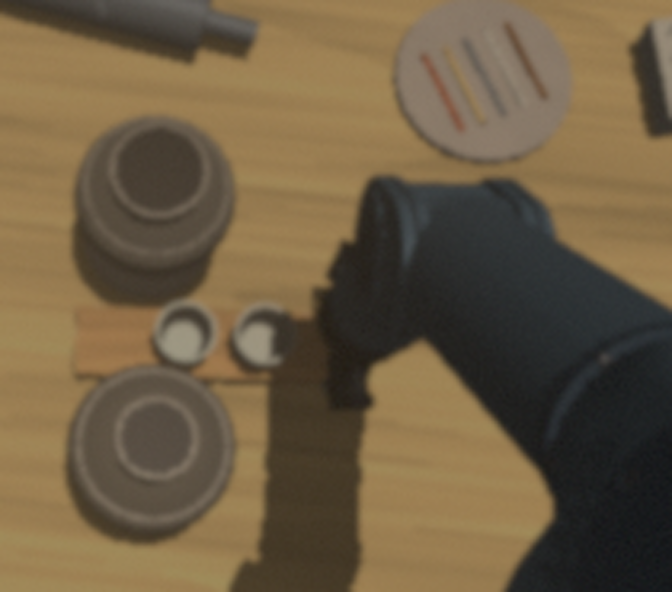

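View pics/side4.png

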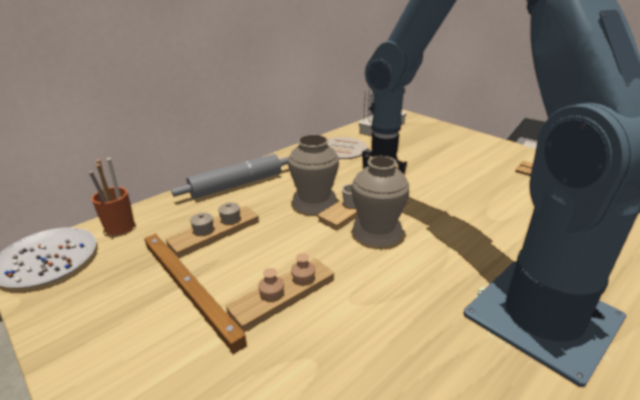

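Emit:
{"op": "arm_command", "data": {"moves": [{"dx": 0, "dy": 0, "dz": 0.1, "spin": 0}, {"dx": 0, "dy": 0, "dz": 0.4, "spin": 0}, {"dx": 0, "dy": 0, "dz": 0.9, "spin": 0}, {"dx": 0, "dy": 0, "dz": 1.6, "spin": 0}, {"dx": 0, "dy": 0, "dz": 2.4, "spin": 0}, {"dx": 0, "dy": 0, "dz": 3.2, "spin": 0}, {"dx": 0, "dy": 0, "dz": 4.0, "spin": 0}, {"dx": 0, "dy": 0, "dz": 4.8, "spin": 0}, {"dx": 0, "dy": 0, "dz": 5.5, "spin": 0}, {"dx": 0, "dy": 0, "dz": 6.0, "spin": 0}, {"dx": 0, "dy": 0, "dz": 6.3, "spin": 0}, {"dx": 0, "dy": 0, "dz": 6.5, "spin": 0}, {"dx": 0, "dy": 0, "dz": 6.5, "spin": 0}, {"dx": 0, "dy": 0, "dz": 6.5, "spin": 0}], "fingers": 5.0}}

```text
time_s: 10.55
ee_pos: [0.5111, -0.0781, 0.0027]
tcp_rot: [[0.996, 0.001, -0.088], [0.088, -0.001, 0.996], [0.001, -1.0, -0.001]]
wrist_force: [0.6, -4.9, 7.9]
opening: 0.728
```

```bash
python3 - <<'E'
from h import *
import pickle
s,_=snap('wrist','w5.png'); pickle.dump(s,open('s5.pkl','wb')); print(s['ee_pos'],s['wrist_force'],s['q'])
E
```

```text
[ 0.51113115 -0.07805212  0.0027088 ] [ 0.58396732 -4.92225117  7.87519174] [ 13.72707912  39.88279059 -12.79001118 114.12527965  17.83011325
  27.80271463  -6.95507954]
```

View pics/w5.png

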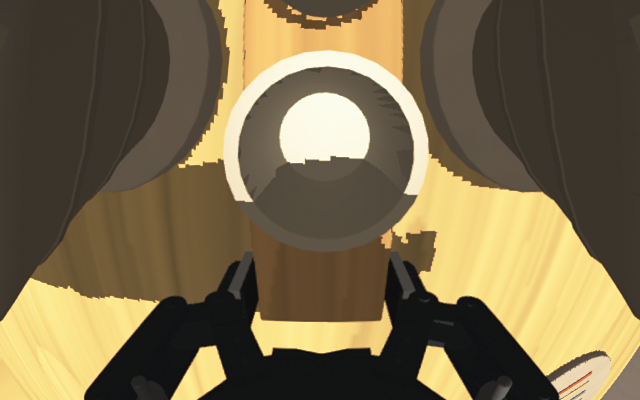

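Emit:
{"op": "arm_command", "data": {"moves": [{"dx": 0, "dy": 0, "dz": 0, "spin": 0}, {"dx": 0, "dy": 0, "dz": 0, "spin": 0}, {"dx": 0, "dy": 0, "dz": 0, "spin": 0}, {"dx": 0, "dy": -0.5, "dz": 0, "spin": 0}, {"dx": 0, "dy": -2, "dz": 0, "spin": 0}, {"dx": 0, "dy": -5, "dz": 0, "spin": 0}, {"dx": 0, "dy": -9, "dz": 0, "spin": 0}, {"dx": 0, "dy": -13, "dz": 0, "spin": 0}, {"dx": 0, "dy": -17, "dz": 0, "spin": 0}, {"dx": 0, "dy": -21, "dz": 0, "spin": 0}, {"dx": 0, "dy": -24, "dz": 0, "spin": 0}, {"dx": 0, "dy": -25, "dz": 0, "spin": 0}, {"dx": 0, "dy": -25, "dz": 0, "spin": 0}], "fingers": 8.54}}

```text
time_s: 12.22
ee_pos: [0.5107, -0.0775, 0.2527]
tcp_rot: [[0.996, 0.001, -0.089], [0.089, -0.0, 0.996], [0.001, -1.0, -0.0]]
wrist_force: [-0.2, -0.0, -0.3]
opening: 0.998
```

```bash
python3 - <<'E'
from h import *
import pickle
s,_=snap('wrist','w6.png'); pickle.dump(s,open('s6.pkl','wb')); print(s['ee_pos'],s['wrist_force'],s['q'])
E
```

```text
[ 0.51066269 -0.07749052  0.25266675] [-0.24823247 -0.04895759 -0.26186407] [ 20.56253236  17.63245026 -20.54177488 106.01332664   7.25558007
  57.5746218    2.11164169]
```

View pics/w6.png

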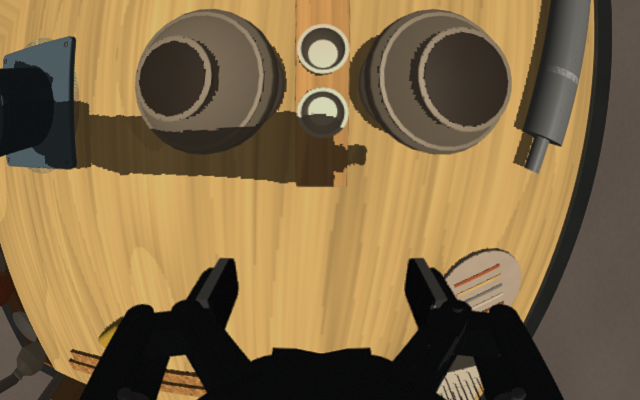

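Emit:
{"op": "arm_command", "data": {"moves": [{"dx": 0, "dy": 0, "dz": 0.5, "spin": 0}, {"dx": 0, "dy": 0, "dz": 2, "spin": 0}, {"dx": 0, "dy": 0, "dz": 5, "spin": 0}, {"dx": 0, "dy": 0, "dz": 8.5, "spin": 0}, {"dx": 0, "dy": 0, "dz": 12, "spin": 0}, {"dx": 0, "dy": 0, "dz": 15.5, "spin": 0}, {"dx": 0, "dy": 0, "dz": 18.5, "spin": 0}, {"dx": 0, "dy": 0, "dz": 20.5, "spin": 0}, {"dx": 0, "dy": 0, "dz": 21.1, "spin": 0}, {"dx": 0, "dy": 0, "dz": 21.1, "spin": 0}, {"dx": 0, "dy": 0, "dz": 21.1, "spin": 0}], "fingers": 8.54}}

```text
time_s: 13.65
ee_pos: [0.492, 0.1317, 0.2521]
tcp_rot: [[0.996, -0.0, -0.088], [0.088, -0.001, 0.996], [-0.0, -1.0, -0.001]]
wrist_force: [0.5, 0.4, 0.3]
opening: 1.006
```

```bash
python3 - <<'E'
from h import *
import pickle
s,_=snap('wrist','w7.png'); pickle.dump(s,open('s7.pkl','wb')); print(s['ee_pos'],s['wrist_force'],s['q'])
snap('side','side7.png')
E
```

```text
[0.49202747 0.13171126 0.25209438] [0.47632537 0.37735347 0.33060215] [  1.87493043  17.73890536 -26.50913398 106.69990777   9.28444599
  57.69843953 -23.50962653]
```

View pics/w7.png

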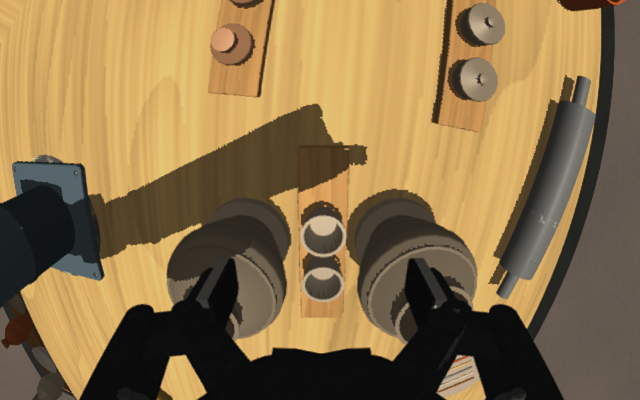

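View pics/side7.png

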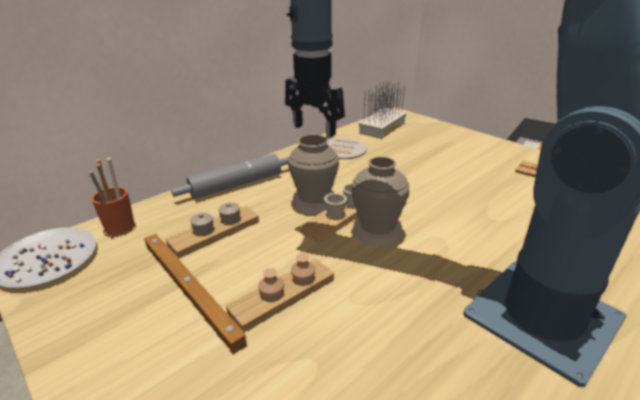

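```bash
python3 - <<'E'
from h import *
import pickle
s=pickle.load(open('s7.pkl','rb')); R=s['tcp_rot']
for uv in[(299.5,147),(348,147),(300,200),(347,200),(301,317),(344,317)]:
    p=wonz(s,uv,.022); print(uv,p.round(4),(R.T@(p-s['ee_pos'])).round(4))
m=np.array([.502,.0245]);ex=np.array([.996,.0897]);ey=np.array([-.0897,.996])
t=s['ee_pos'][:2]-m;print(t@ex,t@ey)
E
```

```text
(299.5, 147) [0.4638 0.1529 0.022 ] [-0.0262  0.2301  0.0237]
(348, 147) [0.5225 0.1582 0.022 ] [0.0328 0.2301 0.0238]
(300, 200) [0.4691 0.0851 0.022 ] [-0.0268  0.2301 -0.0443]
(347, 200) [0.5288 0.0903 0.022 ] [ 0.0331  0.2301 -0.0443]
(301, 317) [ 0.4816 -0.1061  0.022 ] [-0.0311  0.2302 -0.2359]
(344, 317) [ 0.548  -0.1004  0.022 ] [ 0.0355  0.2302 -0.236 ]
-0.00031579412469423356 0.10767695140740582
```

```bash
python3 - <<'E'
from h import *
for z in(0,.1,.15,.2,.25,.3,.35,.4): print(z,proj('side',[.517,-.143,z]).round(0),proj('side',[.492,.13,z]).round(0),proj('top',[.517,-.143,z]).round(0))
E
```

```text
0 [381. 191.] [316. 233.] [402. 210.]
0.1 [383. 159.] [315. 198.] [410. 202.]
0.15 [384. 142.] [315. 180.] [415. 198.]
0.2 [385. 125.] [315. 160.] [420. 194.]
0.25 [387. 106.] [314. 138.] [425. 188.]
0.3 [388.  87.] [314. 116.] [431. 183.]
0.35 [390.  66.] [313.  92.] [439. 176.]
0.4 [391.  45.] [313.  67.] [447. 168.]
```

View pics/top4.png

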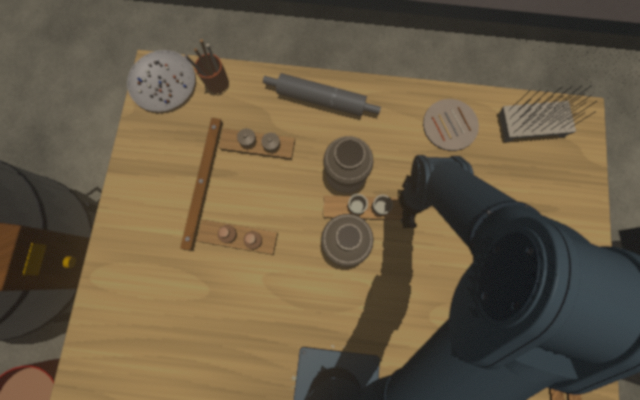

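Emit:
{"op": "arm_command", "data": {"moves": [{"dx": 0.1, "dy": 1, "dz": 0, "spin": 0}, {"dx": 0.2, "dy": 4, "dz": 0, "spin": 0}, {"dx": 0.2, "dy": 8.5, "dz": 0, "spin": 0}, {"dx": 0.2, "dy": 13, "dz": 0, "spin": 0}, {"dx": 0.2, "dy": 17, "dz": 0, "spin": 0}, {"dx": 0.2, "dy": 20, "dz": 0, "spin": 0}, {"dx": 0.2, "dy": 20, "dz": 0, "spin": 0}], "fingers": 8.54}}

```text
time_s: 14.62
ee_pos: [0.4919, 0.1321, 0.0501]
tcp_rot: [[0.996, -0.005, -0.089], [0.089, -0.001, 0.996], [-0.005, -1.0, -0.001]]
wrist_force: [0.0, 1.5, 0.5]
opening: 1.002
```

```bash
python3 - <<'E'
from h import *
import pickle
s,_=snap('wrist','w8.png'); pickle.dump(s,open('s8.pkl','wb')); print(s['ee_pos'],s['wrist_force'],s['q'])
E
```

```text
[0.49189274 0.1321087  0.05007513] [0.04601615 1.48151447 0.54144228] [ -4.28587478  35.24088758 -20.01267651 114.43657132  20.61806202
  34.01967033 -33.12747077]
```

View pics/w8.png

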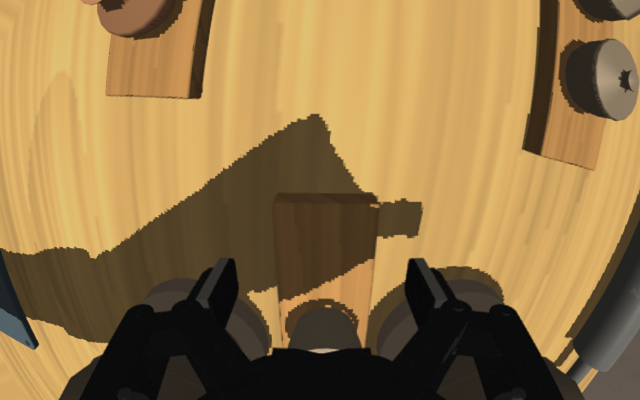

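```bash
python3 - <<'E'
from h import *
import pickle
s=pickle.load(open('s8.pkl','rb')); R=s['tcp_rot']
for uv in[(273.5,203),(379,203),(276,260),(375.5,260)]:
    p=wonz(s,uv,.022); print(uv,p.round(4),(R.T@(p-s['ee_pos'])).round(4))
p=wonz(s,(320,330),.068);print(p)
E
```

```text
(273.5, 203) [0.4618 0.1522 0.022 ] [-0.0281  0.0282  0.0227]
(379, 203) [0.5239 0.1578 0.022 ] [0.0343 0.0279 0.0228]
(276, 260) [0.4645 0.1136 0.022 ] [-0.0288  0.0282 -0.016 ]
(375.5, 260) [0.5279 0.1193 0.022 ] [ 0.0348  0.0279 -0.0159]
[0.49435721 0.09898517 0.068     ]
```

Emit:
{"op": "arm_command", "data": {"moves": [{"dx": 0.3, "dy": 0.8, "dz": 0, "spin": 0}, {"dx": 0.3, "dy": 2.2, "dz": 0, "spin": 0}, {"dx": 0.3, "dy": 3.6, "dz": 0, "spin": 0}, {"dx": 0.3, "dy": 4.4, "dz": 0, "spin": 0}, {"dx": 0.3, "dy": 4.7, "dz": 0, "spin": 0}, {"dx": 0.3, "dy": 4.7, "dz": 0, "spin": 0}, {"dx": 0.3, "dy": 4.7, "dz": 0, "spin": 0}], "fingers": 8.54}}

```text
time_s: 15.55
ee_pos: [0.4972, 0.1333, 0.0056]
tcp_rot: [[0.996, 0.001, -0.089], [0.089, 0.0, 0.996], [0.001, -1.0, 0.0]]
wrist_force: [0.1, 0.6, -0.4]
opening: 0.997
```

```bash
python3 - <<'E'
from h import *
import pickle
s,_=snap('wrist','w9.png'); pickle.dump(s,open('s9.pkl','wb')); print(s['ee_pos'],s['tcp_rot'],s['wrist_force'],s['q'])
E
```

```text
[0.49721771 0.13326535 0.00558317] [[ 9.96041201e-01  5.78935649e-04 -8.88908965e-02]
 [ 8.88908036e-02  1.84237349e-04  9.96041360e-01]
 [ 5.93020874e-04 -9.99999815e-01  1.32045935e-04]] [ 0.06857188  0.58410248 -0.35762539] [ -6.36612619  40.00869726 -17.34211189 114.24076302  23.25856725
  29.03564534 -35.30682156]
```

View pics/w9.png

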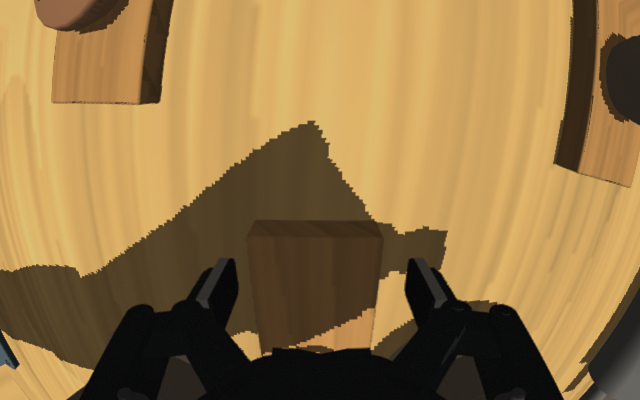

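Emit:
{"op": "arm_command", "data": {"moves": [{"dx": -0.2, "dy": 0.3, "dz": 0, "spin": 0}, {"dx": -0.2, "dy": 0.3, "dz": 0, "spin": 0}, {"dx": -0.2, "dy": 0.3, "dz": 0, "spin": 0}], "fingers": 8.54}}

```text
time_s: 15.98
ee_pos: [0.4949, 0.133, 0.0023]
tcp_rot: [[0.996, -0.0, -0.089], [0.089, -0.0, 0.996], [-0.0, -1.0, -0.0]]
wrist_force: [0.1, 0.0, 1.2]
opening: 1.0
```

Emit:
{"op": "arm_command", "data": {"moves": [{"dx": 0, "dy": 0, "dz": 0, "spin": 0}, {"dx": 0, "dy": 0, "dz": 0, "spin": 0}, {"dx": 0, "dy": 0, "dz": 0, "spin": 0}, {"dx": 0, "dy": 0, "dz": 0, "spin": 0}, {"dx": 0, "dy": 0, "dz": 0, "spin": 0}], "fingers": 5.0}}

```text
time_s: 16.6
ee_pos: [0.4949, 0.133, 0.0027]
tcp_rot: [[0.996, -0.0, -0.088], [0.088, -0.0, 0.996], [-0.0, -1.0, -0.0]]
wrist_force: [-0.7, -0.6, 6.3]
opening: 0.733
```

```bash
python3 - <<'E'
from h import *
import pickle
s,_=snap('wrist','w10.png'); pickle.dump(s,open('s10.pkl','wb')); print(s['ee_pos'],s['tcp_rot'],s['wrist_force'],s['q'])
s,im=snap('top','top10.png'); cv2.imwrite('pics/top10c.png',cv2.resize(im[100:285,170:420,::-1],None,fx=3.2,fy=3.2,interpolation=cv2.INTER_CUBIC))
E
```

```text
[0.49494652 0.13300457 0.00271922] [[ 9.96099436e-01 -1.30992468e-05 -8.82378283e-02]
 [ 8.82378258e-02 -1.32943442e-04  9.96099427e-01]
 [-2.47787928e-05 -9.99999991e-01 -1.31269038e-04]] [-0.7140598  -0.61231465  6.32624988] [ -6.57617359  40.18798066 -17.12435319 114.5390592   23.42366762
  28.5722794  -35.58951533]
```

View pics/w10.png

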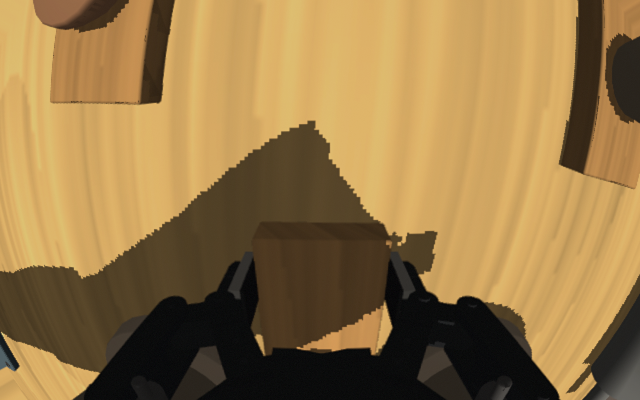

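View pics/top10c.png

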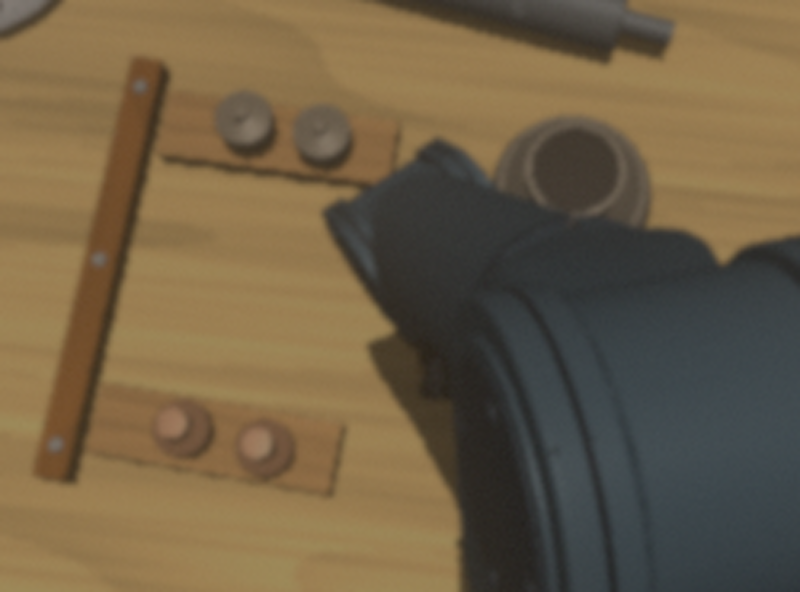

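Emit:
{"op": "arm_command", "data": {"moves": [{"dx": 0, "dy": 0, "dz": 0.1, "spin": 0}, {"dx": 0, "dy": 0, "dz": 0.4, "spin": 0}, {"dx": 0, "dy": 0, "dz": 0.9, "spin": 0}, {"dx": 0, "dy": 0, "dz": 1.6, "spin": 0}, {"dx": 0, "dy": 0, "dz": 2.4, "spin": 0}, {"dx": 0, "dy": 0, "dz": 3.2, "spin": 0}, {"dx": 0, "dy": 0, "dz": 4.0, "spin": 0}, {"dx": 0, "dy": 0, "dz": 4.8, "spin": 0}, {"dx": 0, "dy": 0, "dz": 5.6, "spin": 0}, {"dx": 0, "dy": 0, "dz": 6.4, "spin": 0}, {"dx": 0, "dy": 0, "dz": 7.2, "spin": 0}, {"dx": 0, "dy": 0, "dz": 8.0, "spin": 0}, {"dx": 0, "dy": 0, "dz": 8.8, "spin": 0}, {"dx": 0, "dy": 0, "dz": 9.6, "spin": 0}, {"dx": 0, "dy": 0, "dz": 10.4, "spin": 0}, {"dx": 0, "dy": 0, "dz": 11.2, "spin": 0}, {"dx": 0, "dy": 0, "dz": 11.9, "spin": 0}, {"dx": 0, "dy": 0, "dz": 12.4, "spin": 0}, {"dx": 0, "dy": 0, "dz": 12.7, "spin": 0}, {"dx": 0, "dy": 0, "dz": 12.8, "spin": 0}], "fingers": 5.0}}

```text
time_s: 19.2
ee_pos: [0.4844, 0.2582, 0.0027]
tcp_rot: [[0.996, 0.0, -0.087], [0.087, -0.003, 0.996], [0.0, -1.0, -0.003]]
wrist_force: [0.7, -6.4, 7.8]
opening: 0.736
```

```bash
python3 - <<'E'
from h import *
import pickle
s,_=snap('wrist','w11.png'); pickle.dump(s,open('s11.pkl','wb')); print(s['ee_pos'],s['tcp_rot'],s['wrist_force'],s['q'])
snap('side','side11.png'); snap('top','top11.png')
E
```

```text
[0.48438987 0.25816761 0.00269082] [[ 9.96165998e-01  4.14661723e-04 -8.74821832e-02]
 [ 8.74830960e-02 -3.45735810e-03  9.96160005e-01]
 [ 1.10612189e-04 -9.99993937e-01 -3.48037847e-03]] [ 0.71531131 -6.39002862  7.81956851] [-20.12174489  42.24927871 -16.68253427 109.16731657  21.861203
  31.77662693 -46.46078883]
```

View pics/w11.png

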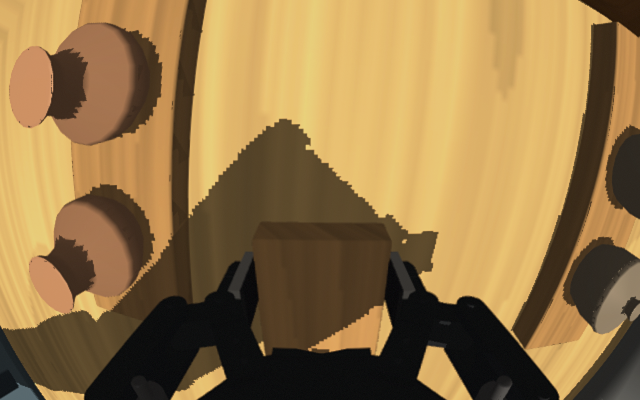

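View pics/side11.png

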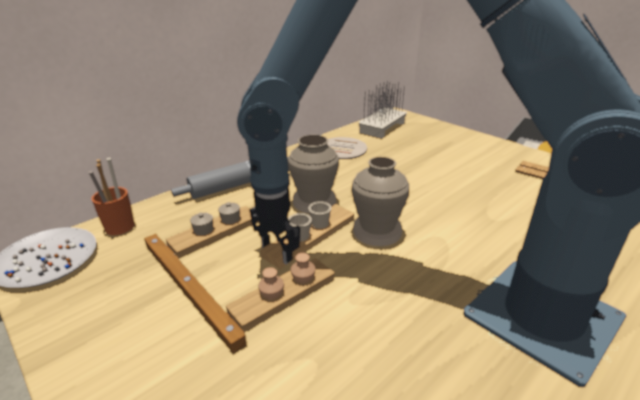

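View pics/top11.png

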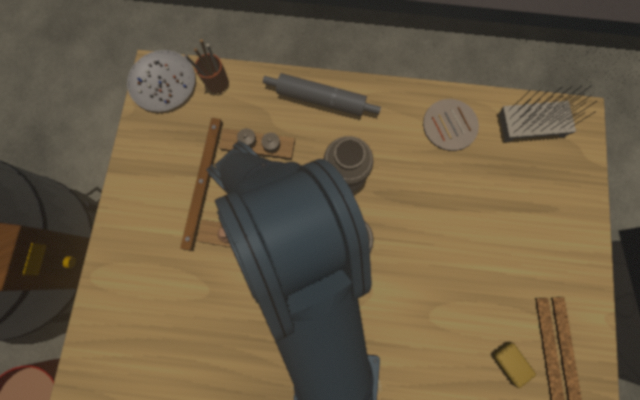

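Emit:
{"op": "arm_command", "data": {"moves": [{"dx": 0.03, "dy": 0, "dz": 0.1, "spin": 0.001}, {"dx": 0.11, "dy": 0, "dz": 0.4, "spin": 0.005}, {"dx": 0.25, "dy": 0, "dz": 0.9, "spin": 0.012}, {"dx": 0.42, "dy": 0, "dz": 1.5, "spin": 0.02}, {"dx": 0.62, "dy": 0, "dz": 2.2, "spin": 0.029}, {"dx": 0.82, "dy": 0, "dz": 2.9, "spin": 0.038}, {"dx": 1.02, "dy": 0, "dz": 3.6, "spin": 0.047}, {"dx": 1.22, "dy": 0, "dz": 4.3, "spin": 0.056}, {"dx": 1.42, "dy": 0, "dz": 5.0, "spin": 0.065}, {"dx": 1.58, "dy": 0, "dz": 5.6, "spin": 0.073}, {"dx": 1.73, "dy": 0, "dz": 6.1, "spin": 0.08}, {"dx": 1.84, "dy": 0, "dz": 6.5, "spin": 0.085}, {"dx": 1.9, "dy": 0, "dz": 6.7, "spin": 0.0875}, {"dx": 1.9, "dy": 0, "dz": 6.7, "spin": 0.0875}, {"dx": 1.9, "dy": 0, "dz": 6.7, "spin": 0.0875}], "fingers": 5.0}}

```text
time_s: 21.22
ee_pos: [0.4973, 0.3265, 0.0027]
tcp_rot: [[1.0, 0.0, 0.0], [-0.0, -0.003, 1.0], [0.0, -1.0, -0.003]]
wrist_force: [-0.4, -6.2, 9.0]
opening: 0.729
```

```bash
python3 - <<'E'
from h import *
import pickle
s,_=snap('wrist','w12.png'); pickle.dump(s,open('s12.pkl','wb')); print(s['ee_pos'],s['tcp_rot'],s['wrist_force'],s['q'])
snap('side','side12.png')
E
```

```text
[0.49728144 0.32651911 0.00273539] [[ 9.99999982e-01  1.64748197e-04  9.79433030e-05]
 [-9.73784363e-05 -3.42518793e-03  9.99994129e-01]
 [ 1.65082704e-04 -9.99994120e-01 -3.42517182e-03]] [-0.40479682 -6.19324262  9.00009111] [-26.29727754  44.95902134 -15.65184061 102.19491966  19.39833622
  35.61198785 -53.51354506]
```

View pics/w12.png

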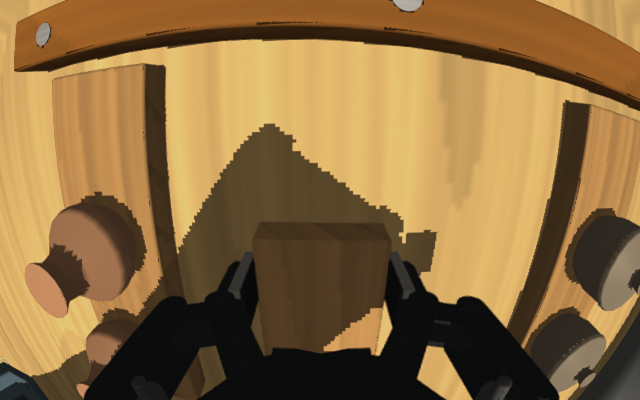

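View pics/side12.png

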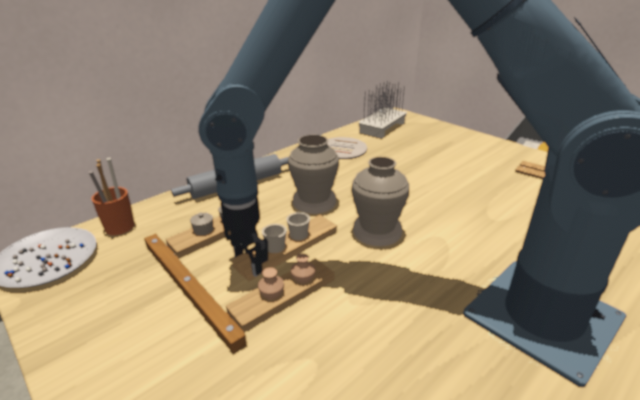

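```bash
python3 - <<'E'
from h import *
im=cv2.imread('pics/w12.png')
cv2.imwrite('pics/w12a.png',cv2.resize(im[0:130,0:330],None,fx=2.4,fy=2.4,interpolation=cv2.INTER_CUBIC))
cv2.imwrite('pics/w12b.png',cv2.resize(im[0:130,310:640],None,fx=2.4,fy=2.4,interpolation=cv2.INTER_CUBIC))
E
```

```text
(no output)
```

View pics/w12a.png

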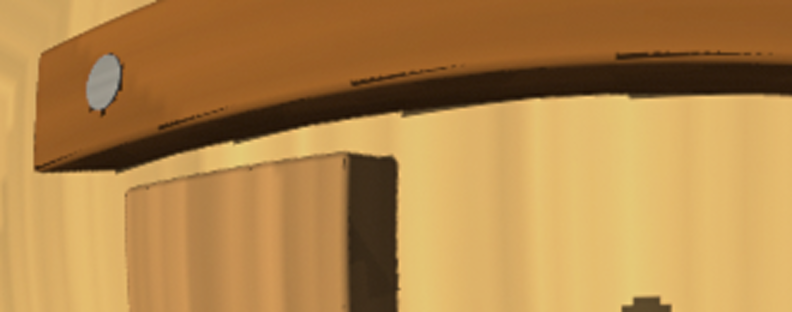

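View pics/w12b.png

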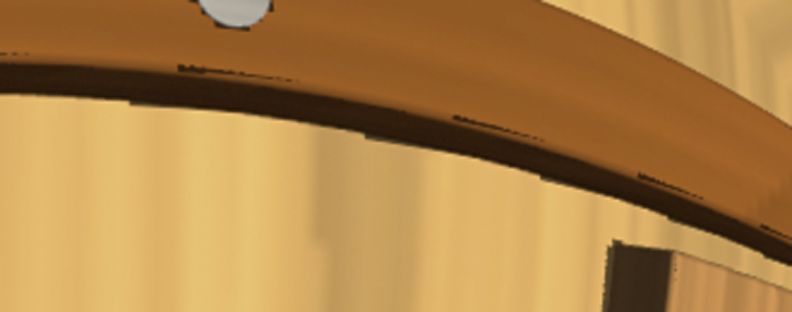

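```bash
python3 - <<'E'
from h import *
import pickle
s=pickle.load(open('s12.pkl','rb'))
A=lambda x,y:(x/2.4-.3,y/2.4-.3); B=lambda x,y:(310+x/2.4-.3,y/2.4-.3)
T=[A(450,77),A(620,64),A(780,64),B(0,64),B(180,73),B(300,90),B(455,124),B(540,147),B(700,198)]
L=[A(240,140),A(400,111),A(500,101),A(620,95),A(780,95),B(0,95),B(140,102),B(360,133),B(540,176),B(670,216)]
for n,pts,z in(('top',T,.03),('bot',L,0)):
    P=np.array([wonz(s,u,z)[:2] for u in pts]); a=np.polyfit(P[:,0],P[:,1],1); print(n,a,np.degrees(np.arctan(a[0])),'y at .528',np.polyval(a,.528),(P[:,1]-np.polyval(a,P[:,0])).round(4))
for u,z in((A(348,153),.022),((165,65),.0),((206,395),0),(B(675,250),.022),(B(610,243),0),((566,102),0)): print(wonz(s,u,z).round(4))
# gripped board front end
for u,z in(((253,238),.022),((390,238),.022),((260,222),0),((385,222),0)): print('front',wonz(s,u,z).round(4))
e=wonz(s,(408,0),.03);print(e)
E
```

```text
top [-0.0345251  0.4539917] -1.9773573888857552 y at .528 0.4357624404962522 [ 0.0002  0.0001 -0.     -0.0002  0.0002  0.     -0.0004 -0.0004  0.0005]
bot [-0.04030384  0.45742901] -2.3079908298554237 y at .528 0.43614858330003337 [-0.0001  0.0002  0.0001 -0.0001  0.0001 -0.0001  0.     -0.0001 -0.0002
  0.0002]
[0.4209 0.43   0.022 ]
[0.4197 0.4309 0.    ]
[0.4017 0.1885 0.    ]
[0.6388 0.4206 0.022 ]
[0.6377 0.4203 0.    ]
[0.6397 0.42   0.    ]
front [0.4667 0.3493 0.022 ]
front [0.5283 0.3493 0.022 ]
front [0.4658 0.3478 0.    ]
front [0.5304 0.3477 0.    ]
[0.52991726 0.44940604 0.03      ]
```

Emit:
{"op": "arm_command", "data": {"moves": [{"dx": 0.04, "dy": 0, "dz": 0.1, "spin": 0}, {"dx": 0.15, "dy": 0, "dz": 0.4, "spin": 0.002}, {"dx": 0.35, "dy": 0, "dz": 0.9, "spin": 0.004}, {"dx": 0.58, "dy": 0, "dz": 1.5, "spin": 0.007}, {"dx": 0.84, "dy": 0, "dz": 2.2, "spin": 0.011}, {"dx": 1.11, "dy": 0, "dz": 2.9, "spin": 0.014}, {"dx": 1.38, "dy": 0, "dz": 3.6, "spin": 0.017}, {"dx": 1.65, "dy": 0, "dz": 4.3, "spin": 0.021}, {"dx": 1.92, "dy": 0, "dz": 5.0, "spin": 0.024}, {"dx": 2.19, "dy": 0, "dz": 5.7, "spin": 0.027}, {"dx": 2.46, "dy": 0, "dz": 6.4, "spin": 0.031}, {"dx": 2.69, "dy": 0, "dz": 7.0, "spin": 0.034}, {"dx": 2.88, "dy": 0, "dz": 7.5, "spin": 0.036}, {"dx": 3.0, "dy": 0, "dz": 7.8, "spin": 0.038}, {"dx": 3.03, "dy": 0, "dz": 7.9, "spin": 0.038}, {"dx": 3.03, "dy": 0, "dz": 7.9, "spin": 0.038}, {"dx": 3.03, "dy": 0, "dz": 7.9, "spin": 0.038}], "fingers": 5.0}}

```text
time_s: 23.45
ee_pos: [0.5273, 0.4055, 0.0028]
tcp_rot: [[0.999, -0.0, 0.038], [-0.038, -0.004, 0.999], [-0.0, -1.0, -0.004]]
wrist_force: [-0.9, -5.8, 9.5]
opening: 0.726
```

```bash
python3 - <<'E'
from h import *
import pickle
s,im=snap('wrist','w13.png'); pickle.dump(s,open('s13.pkl','wb')); print(s['ee_pos'],s['tcp_rot'],s['wrist_force'],s['q'])
cv2.imwrite('pics/w13a.png',cv2.resize(im[120:300,170:470,::-1],None,fx=2.6,fy=2.6,interpolation=cv2.INTER_CUBIC))
E
```

```text
[0.52730987 0.4054983  0.00278247] [[ 9.99279905e-01 -1.90764833e-04  3.79425345e-02]
 [-3.79429822e-02 -3.72787303e-03  9.99272952e-01]
 [-4.91811867e-05 -9.99993033e-01 -3.73242679e-03]] [-0.86232688 -5.81347681  9.52322292] [-31.28859071  49.73632685 -15.32730019  90.77342744  17.75956247
  42.05636735 -56.91617039]
```

View pics/w13.png

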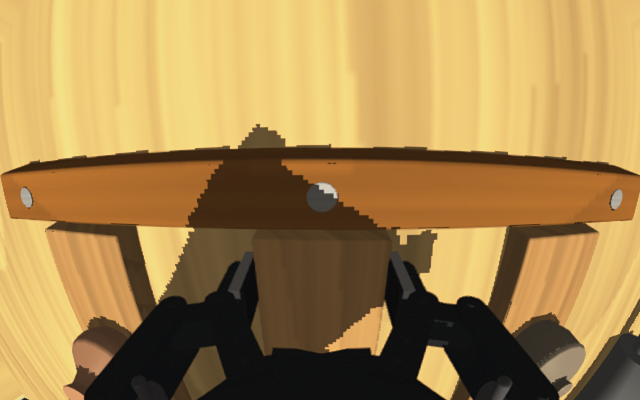

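View pics/w13a.png

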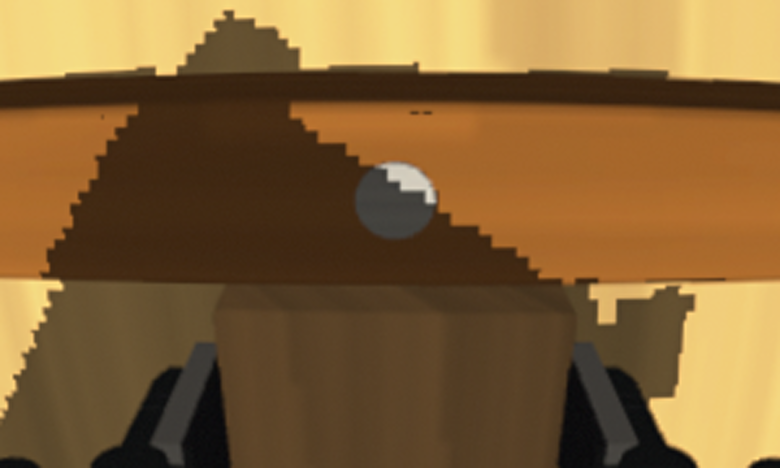

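```bash
python3 - <<'E'
from h import *
import pickle
s=pickle.load(open('s13.pkl','rb')); R=s['tcp_rot']
g=lambda u,z:(R.T@(wonz(s,u,z)-s['ee_pos'])).round(4)
for u in((20,217.5),(120,225),(321,229),(520,227),(620,220)): print('rail',g(u,.03),wonz(s,u,.03).round(4))
for u in((254,239),(321,239.3),(390,239)): print('end',g(u,.022))
print('screw',g((321.8,197),.03),wonz(s,(321.8,197),.03))
E
```

```text
rail [-0.1847 -0.0273  0.0322] [0.344  0.4448 0.03  ]
rail [-0.096  -0.0273  0.0309] [0.4325 0.4401 0.03  ]
rail [ 0.     -0.0273  0.031 ] [0.5285 0.4365 0.03  ]
rail [ 0.095  -0.0273  0.0298] [0.6234 0.4318 0.03  ]
rail [ 0.1829 -0.0273  0.0305] [0.7113 0.4292 0.03  ]
end [-0.0302 -0.0193  0.0222]
end [ 0.     -0.0193  0.0223]
end [ 0.0311 -0.0193  0.0222]
screw [ 0.0003 -0.0274  0.0448] [0.52934248 0.45030965 0.03      ]
```

Emit:
{"op": "arm_command", "data": {"moves": [{"dx": 0, "dy": 0, "dz": 0.1, "spin": 0}, {"dx": 0, "dy": 0, "dz": 0.25, "spin": 0}, {"dx": 0, "dy": 0, "dz": 0.4, "spin": 0}, {"dx": 0, "dy": 0, "dz": 0.5, "spin": 0}, {"dx": 0, "dy": 0, "dz": 0.6, "spin": 0}, {"dx": 0, "dy": 0, "dz": 0.7, "spin": 0}, {"dx": 0, "dy": 0, "dz": 0.75, "spin": 0}, {"dx": 0, "dy": 0, "dz": 0.8, "spin": 0}, {"dx": 0, "dy": 0, "dz": 0.8, "spin": 0}], "fingers": 5.0}}

```text
time_s: 24.62
ee_pos: [0.5281, 0.4133, 0.0028]
tcp_rot: [[0.999, 0.001, 0.038], [-0.038, -0.004, 0.999], [0.001, -1.0, -0.004]]
wrist_force: [0.4, -6.0, 8.6]
opening: 0.735
```

Emit:
{"op": "arm_command", "data": {"moves": [{"dx": 0, "dy": 0, "dz": 0.05, "spin": 0}, {"dx": 0, "dy": 0, "dz": 0.1, "spin": 0}, {"dx": 0, "dy": 0, "dz": 0.1, "spin": 0}], "fingers": 5.0}}

```text
time_s: 25.0
ee_pos: [0.5281, 0.4134, 0.0028]
tcp_rot: [[0.999, 0.0, 0.038], [-0.038, -0.005, 0.999], [0.0, -1.0, -0.005]]
wrist_force: [-1.1, -8.5, 10.5]
opening: 0.733
```

Emit:
{"op": "arm_command", "data": {"moves": [{"dx": 0, "dy": 0, "dz": 0.05, "spin": 0}, {"dx": 0, "dy": 0, "dz": 0.1, "spin": 0}, {"dx": 0, "dy": 0, "dz": 0.15, "spin": 0}, {"dx": 0, "dy": 0, "dz": 0.15, "spin": 0}, {"dx": 0, "dy": 0, "dz": 0.15, "spin": 0}], "fingers": 5.0}}

```text
time_s: 25.62
ee_pos: [0.5282, 0.4133, 0.0028]
tcp_rot: [[0.999, -0.0, 0.038], [-0.038, -0.008, 0.999], [-0.0, -1.0, -0.008]]
wrist_force: [-2.1, -12.8, 13.7]
opening: 0.73
```

```bash
python3 - <<'E'
from h import *
import pickle
s,im=snap('wrist','w14.png'); pickle.dump(s,open('s14.pkl','wb')); print(s['ee_pos'],s['wrist_force'],s['wrist_torque'])
cv2.imwrite('pics/w14a.png',cv2.resize(im[120:300,170:470,::-1],None,fx=2.6,fy=2.6,interpolation=cv2.INTER_CUBIC))
E
```

```text
[0.52816472 0.41332804 0.00276063] [ -2.11750033 -12.84869024  13.6526546 ] [-2.35332947  0.50183194  0.16693598]
```

View pics/w14a.png

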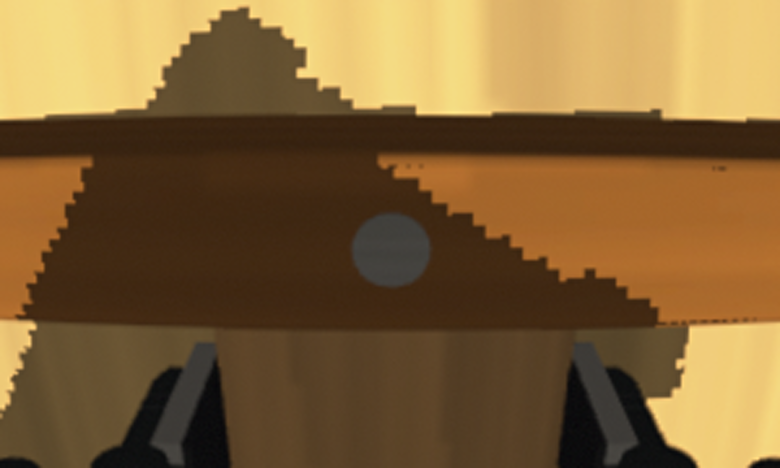

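Emit:
{"op": "arm_command", "data": {"moves": [{"dx": 0, "dy": 0, "dz": -0.05, "spin": 0}, {"dx": 0, "dy": 0, "dz": -0.1, "spin": 0}, {"dx": 0, "dy": 0, "dz": -0.15, "spin": 0}, {"dx": 0, "dy": 0, "dz": -0.15, "spin": 0}], "fingers": 5.0}}

```text
time_s: 26.18
ee_pos: [0.5282, 0.4134, 0.0028]
tcp_rot: [[0.999, 0.0, 0.038], [-0.038, -0.005, 0.999], [0.0, -1.0, -0.005]]
wrist_force: [-1.2, -7.8, 10.6]
opening: 0.732
```

Emit:
{"op": "arm_command", "data": {"moves": [{"dx": 0, "dy": 0, "dz": 0, "spin": 0}, {"dx": 0, "dy": 0, "dz": 0, "spin": 0}, {"dx": 0, "dy": 0, "dz": 0, "spin": 0}, {"dx": 0, "dy": 0, "dz": 0, "spin": 0}, {"dx": 0, "dy": -0.5, "dz": 0, "spin": 0}, {"dx": 0, "dy": -2, "dz": 0, "spin": 0}, {"dx": 0, "dy": -5, "dz": 0, "spin": 0}, {"dx": 0, "dy": -9, "dz": 0, "spin": 0}, {"dx": 0, "dy": -13, "dz": 0, "spin": 0}, {"dx": 0, "dy": -17, "dz": 0, "spin": 0}, {"dx": 0, "dy": -19.5, "dz": 0, "spin": 0}, {"dx": 0, "dy": -20, "dz": 0, "spin": 0}, {"dx": 0, "dy": -20, "dz": 0, "spin": 0}], "fingers": 8.54}}

```text
time_s: 27.8
ee_pos: [0.5268, 0.4167, 0.2022]
tcp_rot: [[0.999, -0.0, 0.036], [-0.036, -0.0, 0.999], [-0.0, -1.0, -0.0]]
wrist_force: [0.1, 0.0, -0.1]
opening: 1.0
```

```bash
python3 - <<'E'
from h import *
import pickle
s,im=snap('wrist','w15.png'); pickle.dump(s,open('s15.pkl','wb')); print(s['ee_pos'],s['wrist_force'],s['wrist_torque'])
snap('side','side15.png'); snap('top','top15.png')
cv2.imwrite('pics/w15a.png',cv2.resize(im[80:320,200:440,::-1],None,fx=2.5,fy=2.5,interpolation=cv2.INTER_CUBIC))
E
```

```text
[0.52684057 0.41674743 0.20216026] [ 0.12755054  0.02398991 -0.12844577] [0.01867435 0.01175164 0.03456139]
```

View pics/w15.png

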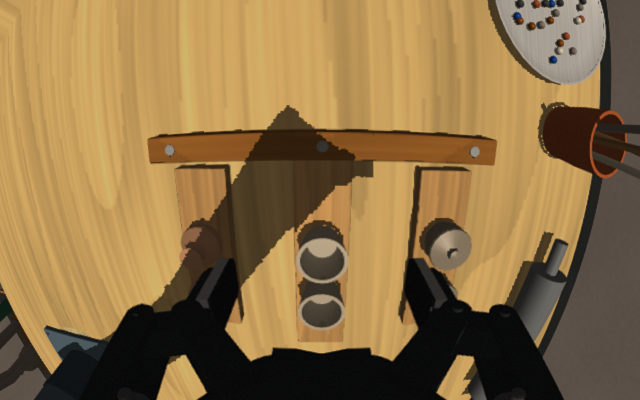

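View pics/side15.png

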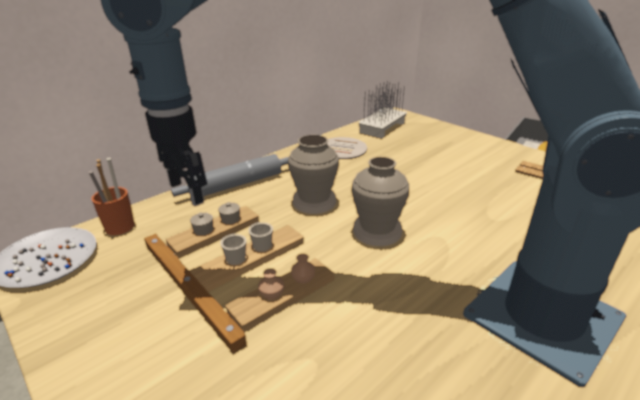

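View pics/w15a.png

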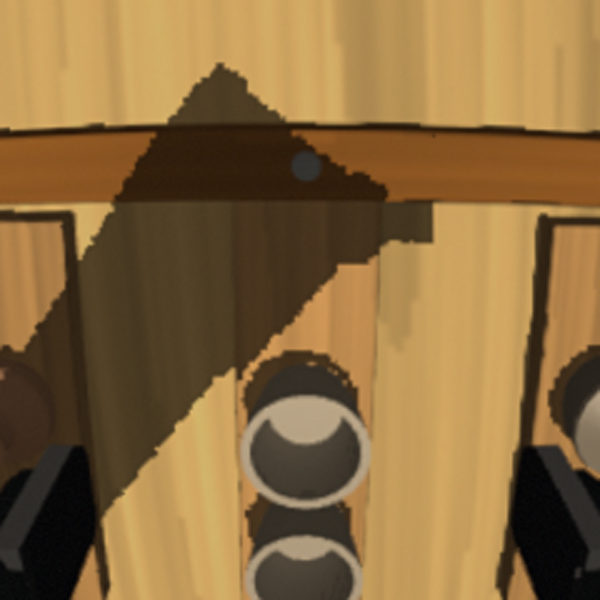

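```bash
python3 - <<'E'
from h import *
import pickle
s=pickle.load(open('s15.pkl','rb'))
A=lambda x,y:(200+x/2.5-.3,80+y/2.5-.3)
rc=np.array([.5293,.4503]);
Pr=np.array([wonz(s,u,.03)[:2] for u in(A(20,201),A(110,201),A(200,201),A(400,202),A(500,203),A(590,205))]); a=np.polyfit(Pr[:,0],Pr[:,1],1);print('rail face deg',np.degrees(np.arctan(a[0])), np.polyval(a,.5287))
L=np.array([wonz(s,u,.022)[:2] for u in(A(235,210),A(238,365),(297.5,335))]);R=np.array([wonz(s,u,.022)[:2] for u in(A(380,262),A(375,370),(344.5,335))])
print(L,R)
for E in(L,R):
    b=np.polyfit(E[:,1],E[:,0],1);print('board dx/dy',b[0],'deg',np.degrees(b[0]), 'x at .305',np.polyval(b,.3054))
print('rear',wonz(s,(298,341.5),.022),wonz(s,(343,341.5),.022),'cups',wonz(s,(323,261),.068),wonz(s,(321.5,312),.068))
im=cv2.imread('pics/top15.png');cv2.imwrite('pics/top15c.png',cv2.resize(im[100:285,170:420],None,fx=3.2,fy=3.2,interpolation=cv2.INTER_CUBIC))
im=cv2.imread('pics/side15.png');cv2.imwrite('pics/side15c.png',cv2.resize(im[180:340,130:350],None,fx=3.6,fy=3.6,interpolation=cv2.INTER_CUBIC))
E
```

```text
rail face deg -2.458556306414781 0.43628170801689825
[[0.49819289 0.4314214 ]
 [0.49494048 0.35960024]
 [0.48547612 0.19050542]] [[0.55984719 0.4060311 ]
 [0.55737775 0.35479423]
 [0.55142253 0.18808899]]
board dx/dy 0.05335591741318649 deg 3.0570688798241625 x at .305 0.49170796826640045
board dx/dy 0.037930988480652655 deg 2.17328555270074 x at .305 0.5558021943782999
rear [0.48512308 0.17719262 0.022     ] [0.54936332 0.17488341 0.022     ] cups [0.52601372 0.33885658 0.068     ] [0.52202292 0.27082975 0.068     ]
```

View pics/top15c.png

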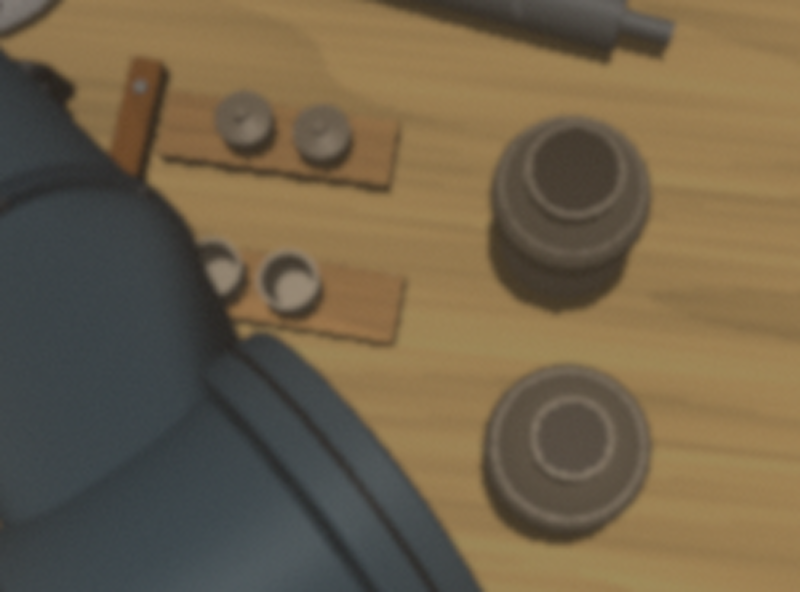

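View pics/side15c.png

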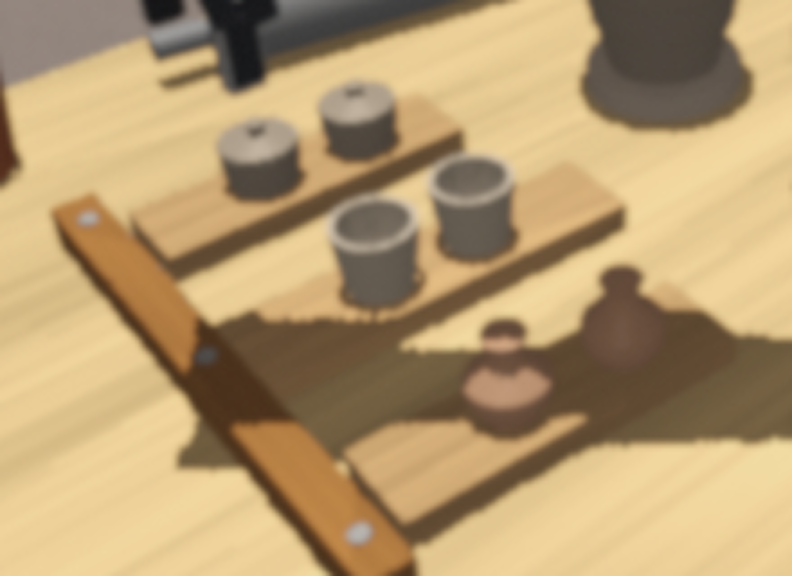

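```bash
python3 -c "
from h import *
print(telemetry.observe()['time_s'],telemetry.observe()['wrist_force']); print(arm.finish_job())"
```

```text
27.95 [-0.29576987 -0.35712776 -0.3176229 ]
the job is handed in; nothing more can be done
None
```

The board is in the drying bay with its end against the rail, and I handed the job in at about 28 s; no verdict is reported. I gripped it by its rear end and slid it along the gap's centre line until its middle lay between the vases. Then I let go, lifted the hand over the gap, and took the board by its front end. I pulled it out, turned it to the berth's direction and slid it up to the rail. There I released it and raised the hand clear.

**Last checks (wrist, side and top pictures):**
- **At the rail:** the push force rose to about 13 N and the hand stopped advancing. From the rear end I measured the centre at about (0.524, 0.306), against the berth at (0.5236, 0.3054).
- **Squareness:** the board's axis measured 2.2° by one edge and 3.1° by the other. The rail's direction measured 2.0° to 2.5°, so the error is probably under 1°, inside the 3° limit. This is the least certain number, because the two edges disagree.
- **Cups:** both upright, on the board's middle line and about 34 mm either side of its centre.
- **Parked boards, pots and vases:** they look unmoved.
- **Hand:** about 0.2 m above the bench, with the wrist force near zero.

Two small things on the way:
- After the second grip the board ran about 3 mm off the gap's centre line. The bats left about 13 mm either side.
- While gripping or sliding the board, the wrist read 5 to 14 N upward, probably from the fingertips or the grip. The board stayed flat in every picture.

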